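# Close the gauge case and hold it up level

## Robot

A 6-joint arm with a two-finger parallel gripper is mounted at the origin on the work surface. World frame = base frame: x ahead of the robot, y to its left, z up, the work surface at z = 0. Lengths are in m, angles in rad, forces in N, time in s.
With the tool pointing down it reaches from about 0.325 to 0.9 m from the base axis. Payload 6.1 kg.
Tool frame: the origin (TCP) lies midway between the tips of the shut fingers; the grasp point (between the pads) lies 19 mm behind it; z points along the fingers, y is the direction in which the jaws open and shut (so a half turn about z gives the same grasp; the last joint's range is limited). The gripper opens to 85 mm and grips with 20 to 120 N. Pads are 22 mm wide; open, the fingers measure 114 mm over their backs; the gripper's body (76 mm by 85 mm) begins 54 mm behind the grasp point. The pads swing forward as they close: fully open they stand 13 mm farther back than shut.
Start: joints at [-1.427, 0.22, 1.526, -0, 1.395, -0.126], TCP at [0.167, -0.602, 0.195] pointing down, gripper open.
Joint ranges: [-2.98, 2.98], [-0.91, 2.08], [0.09, 2.57], [-1.24, 4.39], [0.2, 2.65], [-2.68, 2.68]. Speed limits (rad/s): [2.57, 2.57, 3.01, 3.14, 3.14, 3.14].

## Interface

Orientations are given as a unit quaternion [w, x, y, z].
In Python, from station import manip, read_camera, get_calibration gives the robot as it stands. The module is installed in compiled form; this text tells all that it offers.
- The arm moves only by the tool step_arm, never from a script. Its argument "targets" is a list that holds one entry, the list of rows, each a list of 5 numbers: the gripper command: -1 is fully open, 1 is shut, values between are in proportion, then the shift along the tool's x, y, z normalised to -1 to 1, where 1 is 750 mm, then the turn about the tool's z normalised to -1 to 1, where 1 is 180 degrees. A call has 1 to 5 rows; each row is the pose to reach, as a shift and turn from the pose commanded when the call began, along the tool's axes at that moment, turning the shorter way round; what a row does not reach only later rows make up. A row lasts 1/10 s, in which the tool goes at most 50 mm and 8.59 degrees, less where a joint would pass 70% of its speed; a pose out of reach is approached as far as the arm can. A call with a number of a shift or a turn outside -1 to 1 is refused whole. A call with a gripper value outside its range is refused whole. The fingers move at their own pace and stop on an object; the grip force is fixed at half the most. Time passes only in rows, so rows that repeat a pose let the fingers close. It gives the time, the measured TCP pose, the force and the opening at its end, in the units of the state.
- manip.get_state(): the state, without advancing time (a new reading comes with each control period).
- read_camera(name): name is "side" or "top"; returns (picture, depth): 384x512x3 uint8, red, green, blue; 384x512 float32, m along the optical axis (not along the pixel's ray), 0 where there is no reading.
- get_calibration(name): a dict with "K" (3x3 intrinsics, pixels), "pose" (4x4, takes a point from camera to world coordinates). Camera axes: x right, y down, z forward; pixel columns grow to the right and rows downward; lengths in m; the calibration is good to about 2 mm. A picture is of the moment at which its call begins. get_calibration takes no time and is no camera call.
- manip.hand_in(): hands the job in, once; it reports no verdict.
The state is a dict: "clock": time; "joint_pos": joint angles; "joint_vel": joint speeds; "joint_torque": joint torques, N m; "position": TCP position; "tool_rot": TCP orientation; "contact_force": force on the tool from outside, world axes, zero at the start; "ft_torque": the same for the moment, N m; "grip_width": opening from 0.0 (shut) to 1.0 (fully open).
Only numpy, scipy, OpenCV 4.12 (cv2) and the standard library are available. Lean on these libraries where they do the work, as an engineer would, in place of code of your own. Each camera call takes 0.05 s, during which the arm holds its last target.

## Task

Put the lid on the small steel gauge case so that it sits fully down in the case's mouth, then take the closed case by its body, lift it at least 10 cm clear of the bench and keep it there, steady and level, ready to hand over. Keep the gauges inside and the lid on, do not tip the case on the way, and leave the other things on the bench alone. The program finishes while still holding the case in the air: do not put it down or let go.

Things in the scene. Friction and masses are not known exactly. Their poses are not given: they have to be found in the camera images.
- case: Open-topped grey metal box, loose: 132 mm long (x), 54 wide (y), 44 high, 0.26 kg empty, plain flat long sides. Walls and floor 4 mm: mouth 124 x 46 mm. A low divider (top 22 mm above the underside) halves its length; a gauge lies in each half, so it balances nearer the heavy one. Origin: centre of the underside, z up.
- lid: Loose grey plate 132 (x) x 54 (y) x 6 mm, 0.11 kg, right way up on the bench. On top, central: dark bar handle 46 long (x), 14 wide (y), 18 high. Below: rounded bead 116 x 39 mm outside, 7 deep, which it rests on; it enters the case with 4 mm play. Origin: centre of the plate's underside (not the bead), z up; seated it is 44 mm above the case's origin, either way round.
- ring: Steel ring gauge lying flat in one compartment of the case: 42 mm outside, 20 mm bore, 25 mm high, about 0.21 kg (varies by a fifth): the heavy gauge. Origin: centre of its underside.
- bush: Small brass bush standing in the other compartment of the case: 24 mm outside, 14 mm bore, 20 mm high, about 0.05 kg. Origin: centre of its underside.
- plug_gauge: Bystander: steel plug gauge standing on its 64 mm disc (22 mm thick) with a 22 mm thick handle upright, 105 mm tall overall. Origin: centre of its underside.
- big_ring: Bystander: large steel ring gauge lying flat on the bench, 90 mm outside, 24 mm high. Origin: centre of its underside.
- bin: Bystander: open grey plastic bin, 170 mm (x) by 110 mm (y) by 70 mm high. Origin: centre of its underside.
There are look-alikes about, which are no part of the job. Leave any green or red look-alike of the lid alone. What is shaped like the ring but blue or red is not meant.

How it is judged:
By the outcome, as a careful person would: the job done as asked, in the order asked, and still so for the second after the job is handed in, while the arm keeps its last pose, push and grip.
It also fails if it takes over 53 s, if anything falls off the work surface, if the arm or the gripper's body presses on something with over 40 N, if the wrist force passes 120 N, or if a joint passes its speed limit or range.

## Working session

There is one attempt and no reset: what is moved stays moved. The work goes in short steps, Python scripts to look and compute and a tool call to move; the robot and the scene stay as the last step left them, time stands still between calls to the robot, and variables do not carry over. Pictures are saved under pics/ and viewed, and the job is handed in when it is done.

Besides the shell and the picture viewer there is one more tool, called after ">>>" in YAML: its name, and indented under it one key for each argument. step_arm: Moves the arm, as the interface text tells. Its arguments: {"type":"object","properties":{"targets":{"type":"array"}},"required":["targets"]}

```bash
mkdir -p pics; ls; cat > look.py <<'E'
import sys,cv2,numpy as np
from station import manip, read_camera, get_calibration
def look(tag,cams=("top","side")):
    for c in cams:
        im,d=read_camera(c); np.savez(f"pics/{tag}_{c}.npz",im=im,d=d)
        cv2.imwrite(f"pics/{tag}_{c}.png",cv2.cvtColor(im,cv2.COLOR_RGB2BGR))
        cal=get_calibration(c); np.savez(f"cal_{c}.npz",K=np.array(cal["K"]),pose=np.array(cal["pose"]))
def pts(tag,c):
    z=np.load(f"pics/{tag}_{c}.npz"); k=np.load(f"cal_{c}.npz"); d=z['d']; v,u=np.mgrid[:d.shape[0],:d.shape[1]]
    K=k['K']; P=np.stack([(u-K[0,2])/K[0,0]*d,(v-K[1,2])/K[1,1]*d,d],-1)
    T=k['pose']; W=P@T[:3,:3].T+T[:3,3]; W[d==0]=np.nan
    return z['im'],W
E
python3 - <<'E'
from look import *
np.set_printoptions(precision=4,suppress=True)
look("a"); s=manip.get_state(); print(s)
for c in("top","side"): k=np.load(f"cal_{c}.npz"); print(k['K'],k['pose'])
E
```

```text
pics
{'clock': 0.1, 'joint_pos': array([-1.4271,  0.2212,  1.5275,  0.    ,  1.3947, -0.1261]), 'joint_vel': array([ 0.0008,  0.0007, -0.0037,  0.0001,  0.0009,  0.0002]), 'joint_torque': array([  0.0008, -49.8248, -39.0547,  -0.0002,   0.0057,   0.    ]), 'position': array([ 0.1665, -0.6018,  0.1936]), 'tool_rot': array([-0.0009,  0.9909,  0.1345,  0.    ]), 'contact_force': array([ 0.2236,  0.3367, -0.5954]), 'ft_torque': array([-0.0145, -0.0125, -0.0179]), 'grip_width': 0.9975806621232783}
[[414.3057   0.     251.1279]
 [  0.     414.3057 188.8752]
 [  0.       0.       1.    ]] [[-0.0148 -0.9957  0.091   0.486 ]
 [-0.9998  0.0162  0.015   0.0025]
 [-0.0165 -0.0908 -0.9957  1.1182]
 [ 0.      0.      0.      1.    ]]
[[474.0198   0.     256.5601]
 [  0.     474.0198 184.092 ]
 [  0.       0.       1.    ]] [[-0.9273 -0.1865  0.3245  0.0699]
 [-0.3736  0.5117 -0.7737  1.1842]
 [-0.0218 -0.8387 -0.5442  0.8784]
 [ 0.      0.      0.      1.    ]]
```

View pics/a_top.png

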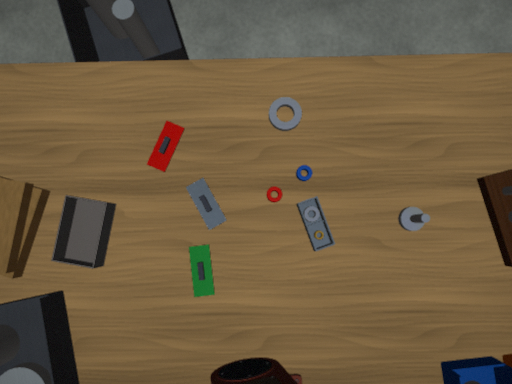

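View pics/a_side.png

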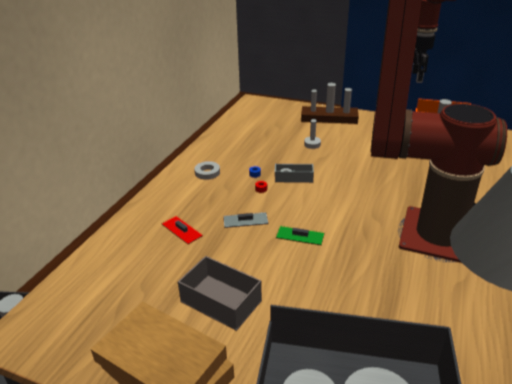

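The top view shows the grey lid at (206,204) between the red and green look-alikes. The case is at (315,224), with the ring at (311,214), which is its far end, and the bush at (320,235). The blue ring at (304,173) and the red ring at (274,194) are close by. Next I'll measure the lid and case.

```bash
cat > meas.py <<'E'
from look import *
def ray(c,uv,z):
    k=np.load(f"cal_{c}.npz");K=k['K'];T=k['pose']
    uv=np.atleast_2d(uv).astype(float)
    r=np.c_[(uv[:,0]-K[0,2])/K[0,0],(uv[:,1]-K[1,2])/K[1,1],np.ones(len(uv))]@T[:3,:3].T
    s=(z-T[2,3])/r[:,2]; return T[:3,3]+r*s[:,None]
def rect(W2):
    (c,s,a)=cv2.minAreaRect((W2*1000).astype(np.float32)); 
    b=cv2.boxPoints((c,s,a)); e0=b[1]-b[0];e1=b[2]-b[1]
    e=e0 if np.hypot(*e0)>np.hypot(*e1) else e1
    ang=np.degrees(np.arctan2(e[1],e[0]))%180
    return np.array(c),sorted(s),ang
E
python3 - <<'E'
from meas import *
np.set_printoptions(precision=4,suppress=True)
im,W=pts("a","top")
big=cv2.resize(im[160:270,180:350],None,fx=4.5,fy=4.5,interpolation=cv2.INTER_CUBIC); cv2.imwrite("pics/a_crop.png",big[:,:,::-1])
hsv=cv2.cvtColor(im,cv2.COLOR_RGB2HSV)
m=((hsv[...,1]<75)).astype(np.uint8)
n,l,st,ce=cv2.connectedComponentsWithStats(m)
for i in range(1,n):
    if st[i,4]>60: 
        print(i,st[i],ce[i],np.nanpercentile(W[l==i][:,2],[5,50,95]), im[l==i].mean(0))
for name,(x0,y0,x1,y1),zt in(("lid",(180,170,232,235),.013),("case",(292,190,340,258),.044)):
    for thr in (60,75,90):
        mm=np.zeros_like(m); mm[y0:y1,x0:x1]=(hsv[y0:y1,x0:x1,1]<thr)
        n,l,st,ce=cv2.connectedComponentsWithStats(mm); i=1+np.argmax(st[1:,4])
        cs,_=cv2.findContours((l==i).astype(np.uint8),cv2.RETR_EXTERNAL,cv2.CHAIN_APPROX_NONE)
        uv=max(cs,key=len)[:,0]
        print(name,thr,rect(ray("top",uv,zt)[:,:2]),np.nanpercentile(W[l==i][:,2],[5,25,50,75,95]))
    # depth based
    sub=W[y0:y1,x0:x1].reshape(-1,3); s=sub[(sub[:,2]>(.006 if name=="lid" else .034))]
    print(name,'depth',len(s),rect(s[:,:2]),s.mean(0))
E
```

```text
1 [    0     0   512    64 29772] [247.8012  28.7078] [-0.7566 -0.7476 -0.4287] [83.959  87.2397 83.7814]
2 [268  97  34  34 698] [284.7264 113.1074] [0.0094 0.0241 0.0276] [106.8997 111.298  118.2994]
3 [159 137  11  16  78] [164.0385 144.6538] [0.0273 0.031  0.0335] [49.3205 50.2564 55.9615]
14 [ 186  178   41   52 1027] [205.7877 203.4148] [0.0085 0.0138 0.031 ] [83.6261 91.5531 99.5287]
18 [502 186  10   9  71] [507.1268 190.3662] [0.0382 0.0543 0.0725] [41.831  39.8169 38.3099]
19 [  52  195   64   73 3434] [ 83.1098 231.825 ] [0.0017 0.0079 0.0701] [63.7743 61.0317 59.101 ]
20 [ 297  196   38   55 1101] [315.3624 222.6585] [0.002  0.017  0.0459] [82.1798 88.9628 96.089 ]
21 [399 207  32  24 561] [412.8627 218.3797] [0.0097 0.0242 0.1053] [ 96.6738 100.6078 106.1533]
24 [198 262   6  18  84] [200.5833 270.8095] [0.0285 0.0312 0.0345] [48.4881 52.2738 58.2143]
25 [   0  291   79   93 6068] [ 35.6801 341.8215] [0.0032 0.0326 0.1141] [40.1409 41.5794 43.6559]
28 [218 359  53  21 302] [245.7881 369.7119] [0.2831 0.3257 0.3582] [ 9.8742  9.8543 10.0927]
lid 60 (array([550.6918, 141.4
[... 369 characters left out ...]
 0.0309]
lid depth 1006 (array([552.1586, 148.3604]), [115.21622467041016, 142.83946228027344], np.float32(4.207463)) [0.5512 0.14   0.0152]
case 60 (array([ 492.7626, -145.906 ]), [57.191200256347656, 133.52015686035156], np.float32(19.156862)) [0.0022 0.005  0.0173 0.0334 0.0459]
case 75 (array([ 492.7369, -145.8316]), [58.24184799194336, 133.52008056640625], np.float32(19.159813)) [0.002  0.0049 0.017  0.0335 0.0459]
case 90 (array([ 492.5653, -145.6598]), [59.06051254272461, 135.0523223876953], np.float32(19.093168)) [0.0017 0.0048 0.0162 0.0335 0.0459]
case depth 277 (array([ 493.5741, -147.8181]), [54.298458099365234, 131.4972686767578], np.float32(19.084494)) [ 0.4913 -0.149   0.0436]
```

View pics/a_crop.png

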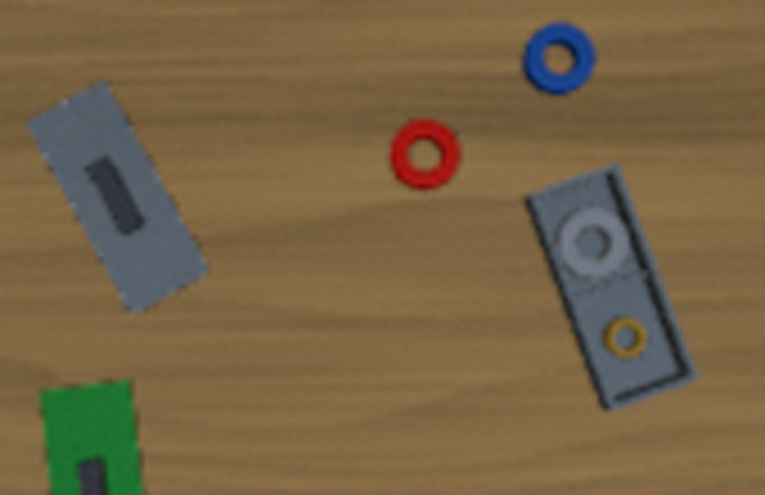

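```bash
cat > go.py <<'E'
import sys,numpy as np
from station import manip
def shift(x,y,z,h):
    s=manip.get_state(); q=s["tool_rot"]
    from scipy.spatial.transform import Rotation as R
    r=R.from_quat([q[1],q[2],q[3],q[0]]); M=r.as_matrix()
    h0=np.degrees(np.arctan2(M[1,0],M[0,0]))
    d=M.T@(np.array([x,y,z])-s["position"])
    dh=((h0-h+180)%360)-180
    print("t %.2f pos"%s["clock"],s["position"].round(4),"head %.2f tilt %.2f"%(h0,np.degrees(np.arccos(-M[2,2]))),"F",s["contact_force"].round(2),"w %.3f"%s["grip_width"])
    print("shift",(d/.75).round(4),"turn %.4f"%(dh/180), "mm",(d*1000).round(1))
if __name__=="__main__": shift(*map(float,sys.argv[1:5]))
E
python3 go.py .551 .1413 .12 28.5
python3 - <<'E'
from meas import *
# side-view check of lid and case, ring position
im,W=pts("a","top")
hsv=cv2.cvtColor(im,cv2.COLOR_RGB2HSV)
print("ring c",ray("top",[180+593/4.5,160+243/4.5],.029),"bush",ray("top",[180+625/4.5,160+337/4.5],.024))
k=[(108/4.5+180,163/4.5+160),(130/4.5+180,232/4.5+160)]
# handle: dark pixels
g=im[185:222,190:220].mean(-1); v,u=np.where(g<65); print("handle",len(u),ray("top",np.c_[u+190,v+185],.031).mean(0),rect(ray("top",np.c_[u+190,v+185],.031)[:,:2]))
im,W=pts("a","side")
for n,(x0,y0,x1,y1),zz in(("lid",(215,205,275,235),.009),("case",(268,155,320,190),.036)):
    s=W[y0:y1,x0:x1].reshape(-1,3); s=s[s[:,2]>zz]; print(n,len(s),np.nanmax(s[:,2]),rect(s[:,:2]))
E
```

```text
t 0.10 pos [ 0.1665 -0.6018  0.1936] head 15.46 tilt 0.10 F [ 0.22  0.34 -0.6 ] w 0.998
shift [ 0.7582 -0.8181  0.0998] turn -0.0725 mm [ 568.6 -613.6   74.8]
ring c [[ 0.5168932  -0.13891227  0.029     ]] bush [[ 0.46214011 -0.15660884  0.024     ]]
handle 93 [0.5497391 0.140241  0.031    ] (array([549.84069824, 140.23194885]), [14.051105499267578, 44.21342468261719], np.float32(28.184858))
lid 418 0.03075845636069119 (array([545.59283447, 146.36151123]), [58.51271438598633, 131.42681884765625], np.float32(27.99918))
case 150 0.047009998906819006 (array([ 486.52337646, -141.40026855]), [69.80238342285156, 129.93283081054688], np.float32(22.205246))
```

>>> step_arm:
  targets:
    - [[-1, 0.758, -0.818, 0.05, -0.0725], [-1, 0.758, -0.818, 0.05, -0.0725], [-1, 0.758, -0.818, 0.05, -0.0725], [-1, 0.758, -0.818, 0.05, -0.0725], [-1, 0.758, -0.818, 0.05, -0.0725]]

```text
clock: 0.6
position: [0.2817, -0.3785, 0.1828]
tool_rot: [-0.0, 0.969, 0.246, 0.0]
contact_force: [1.5, -0.1, 0.3]
grip_width: 1.0
```

```bash
python3 go.py .551 .141 .12 28.4
```

```text
t 0.60 pos [ 0.2817 -0.3785  0.1828] head 28.48 tilt 0.03 F [ 1.45 -0.11  0.27] w 1.000
shift [ 0.6458 -0.4376  0.0841] turn 0.0004 mm [ 484.4 -328.2   63.1]
```

>>> step_arm:
  targets:
    - [[-1, 0.64, -0.434, 0.08, 0], [-1, 0.64, -0.434, 0.08, 0], [-1, 0.64, -0.434, 0.08, 0], [-1, 0.64, -0.434, 0.08, 0], [-1, 0.64, -0.434, 0.08, 0]]

```text
clock: 1.1
position: [0.396, -0.1577, 0.1574]
tool_rot: [0.0, 0.969, 0.246, 0.0]
contact_force: [0.9, -0.6, -0.1]
grip_width: 1.003
```

```bash
python3 go.py .551 .141 .12 28.4
```

```text
t 1.10 pos [ 0.396  -0.1577  0.1574] head 28.49 tilt 0.03 F [ 0.91 -0.63 -0.13] w 1.003
shift [ 0.3716 -0.2515  0.0499] turn 0.0005 mm [ 278.7 -188.6   37.4]
```

>>> step_arm:
  targets:
    - [[-1, 0.368, -0.25, 0.049, 0], [-1, 0.368, -0.25, 0.049, 0], [-1, 0.368, -0.25, 0.049, 0], [-1, 0.368, -0.25, 0.049, 0], [-1, 0.368, -0.25, 0.049, 0]]

```text
clock: 1.6
position: [0.5099, 0.0633, 0.1298]
tool_rot: [0.0, 0.969, 0.246, -0.0]
contact_force: [0.2, -0.3, 0.4]
grip_width: 1.0
```

>>> step_arm:
  targets:
    - [[-1, 0.048, -0.034, 0.006, 0], [-1, 0.048, -0.034, 0.006, 0], [-1, 0.048, -0.034, 0.006, 0], [-1, 0.048, -0.034, 0.006, 0], [-1, 0.048, -0.034, 0.006, 0]]

```text
clock: 2.1
position: [0.5288, 0.0995, 0.126]
tool_rot: [0.0, 0.969, 0.245, 0.0]
contact_force: [0.0, -0.6, -0.0]
grip_width: 0.998
```

```bash
python3 go.py .551 .141 .06 28.4
```

```text
t 2.10 pos [0.5288 0.0995 0.126 ] head 28.42 tilt 0.01 F [ 0.01 -0.57 -0.03] w 0.998
shift [ 0.0523 -0.0345  0.0879] turn 0.0001 mm [ 39.3 -25.9  65.9]
```

>>> step_arm:
  targets:
    - [[-1, 0.0523, -0.0345, 0.088, 0], [-1, 0.0523, -0.0345, 0.088, 0], [-1, 0.0523, -0.0345, 0.088, 0], [-1, 0.0523, -0.0345, 0.088, 0], [-1, 0.0523, -0.0345, 0.088, 0]]

```text
clock: 2.6
position: [0.5522, 0.1412, 0.0616]
tool_rot: [0.0, 0.969, 0.246, 0.001]
contact_force: [-0.1, -0.2, 0.9]
grip_width: 1.005
```

```bash
python3 go.py .551 .141 .0145 28.4; python3 - <<'E'
from meas import *
look("b",("side",)); z=cv2.imread("pics/b_side.png"); cv2.imwrite("pics/b_crop.png",cv2.resize(z[130:260,180:360],None,fx=4,fy=4))
E
```

```text
t 2.60 pos [0.5522 0.1412 0.0616] head 28.45 tilt 0.14 F [-0.09 -0.21  0.86] w 1.005
shift [-0.0016 -0.0006  0.0628] turn 0.0003 mm [-1.2 -0.5 47.1]
```

View pics/b_crop.png

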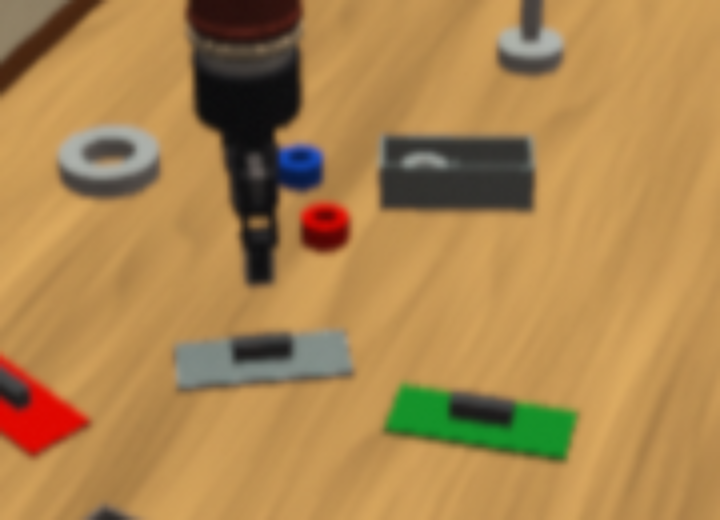

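In the side view the open fingers stand straight above the grey lid's handle, with the fingertip at crop pixel (258,275) and the handle at (262,347). I'll descend and close.

>>> step_arm:
  targets:
    - [[-1, -0.001, 0, 0.03, 0], [-1, -0.001, 0, 0.05, 0], [-1, -0.001, 0, 0.06, 0], [-1, -0.001, 0, 0.062, 0], [-1, -0.001, 0, 0.062, 0]]

```text
clock: 3.15
position: [0.5506, 0.1417, 0.0135]
tool_rot: [0.0, 0.969, 0.246, -0.0]
contact_force: [0.3, -0.6, -0.6]
grip_width: 1.0
```

```bash
python3 go.py .551 .141 .0145 28.4
```

```text
t 3.15 pos [0.5506 0.1417 0.0135] head 28.50 tilt 0.00 F [ 0.32 -0.63 -0.59] w 1.000
shift [ 0.      0.0011 -0.0014] turn 0.0006 mm [ 0.   0.8 -1. ]
```

>>> step_arm:
  targets:
    - [[0, 0, 0, -0.002, 0], [0.3, 0, 0, -0.002, 0], [0.5, 0, 0, -0.002, 0], [0.6, 0, 0, -0.002, 0], [0.7, 0, 0, -0.002, 0]]

```text
clock: 3.65
position: [0.5506, 0.1419, 0.0149]
tool_rot: [0.0, 0.969, 0.246, 0.0]
contact_force: [-0.2, 0.4, -0.4]
grip_width: 0.158
```

>>> step_arm:
  targets:
    - [[1, 0, 0, 0, 0], [1, 0, 0, 0, 0], [1, 0, 0, 0, 0], [1, 0, 0, 0, 0]]

```text
clock: 4.05
position: [0.5505, 0.1418, 0.0148]
tool_rot: [-0.0, 0.969, 0.246, -0.0]
contact_force: [0.4, 0.1, -0.7]
grip_width: 0.003
```

```bash
python3 go.py .551 .141 .0145 28.4
```

```text
t 4.05 pos [0.5505 0.1418 0.0148] head 28.51 tilt 0.00 F [ 0.45  0.15 -0.69] w 0.003
shift [0.0001 0.0013 0.0004] turn 0.0006 mm [0.1 1.  0.3]
```

The gripper shut fully, so it isn't holding the handle. I'll look.

```bash
python3 - <<'E'
from meas import *
look("c"); z=cv2.imread("pics/c_side.png"); t=cv2.imread("pics/c_top.png")
cv2.imwrite("pics/c_crop.png",cv2.resize(z[180:250,200:300],None,fx=6,fy=6))
cv2.imwrite("pics/c_cropt.png",cv2.resize(t[160:250,160:260],None,fx=6,fy=6))
E
```

```text
(no output)
```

View pics/c_crop.png

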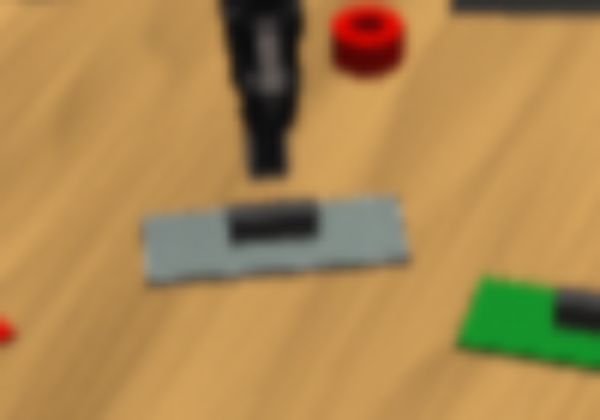

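View pics/c_cropt.png

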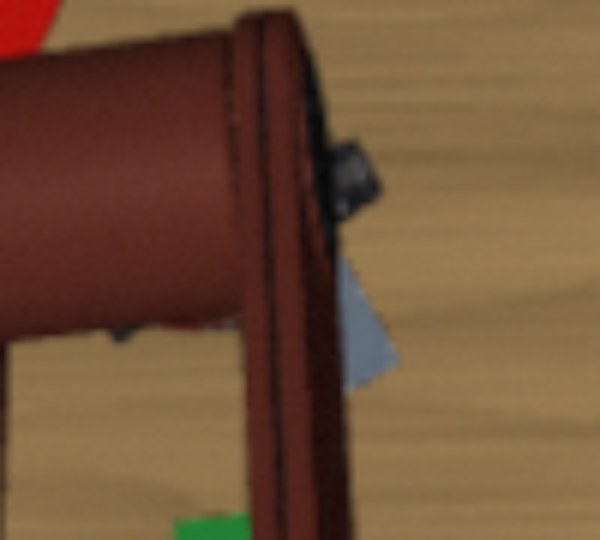

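```bash
python3 - <<'E'
from meas import *
np.set_printoptions(precision=4,suppress=True)
im,W=pts("c","side")
for v in range(196,224,2): print(v,W[v,244],W[v,246],im[v,244])
im,W=pts("a","side")
print("handle top at",W[214:222,245])
for z in (.013,.031,.05,.06): print(ray("side",[244.7,209.7],z))
# handle in side image
E
```

```text
196 [0.5223 0.1979 0.1367] [0.5167 0.1969 0.1374] [35 33 33]
198 [0.5258 0.1908 0.1246] [0.5219 0.1858 0.1222] [23 21 22]
200 [0.5351 0.1712 0.1027] [0.529  0.1708 0.1039] [17 16 17]
202 [0.5428 0.155  0.0831] [0.5355 0.157  0.0862] [17 16 18]
204 [0.5414 0.1587 0.0788] [0.5376 0.1529 0.0758] [19 17 19]
206 [0.5442 0.1532 0.0672] [nan nan nan] [18 17 18]
208 [0.5421 0.1584 0.064 ] [0.5365 0.1565 0.0641] [41 35 28]
210 [0.5458 0.151  0.0507] [0.5681 0.0876 0.0017] [154 117  71]
212 [ 0.5727  0.0933 -0.0033] [ 0.5658  0.0932 -0.0016] [178 134  78]
214 [0.5497 0.1438 0.03  ] [0.5452 0.1393 0.028 ] [89 80 71]
216 [0.5488 0.1465 0.0247] [0.5401 0.151  0.0301] [50 48 47]
218 [0.5459 0.1534 0.0228] [0.5418 0.1478 0.0199] [30 28 27]
220 [0.5478 0.1498 0.0122] [0.5421 0.1479 0.0124] [88 96 92]
222 [0.5455 0.1555 0.0094] [0.539  0.1553 0.011 ] [129 140 135]
handle top at [[0.548  0.1403 0.028 ]
 [0.5458 0.1454 0.0284]
 [0.5433 0.1511 0.0293]
 [0.5429 0.1524 0.0266]
 [0.5452 0.1476 0.0189]
 [0.544  0.1505 0.0175]
 [0.5436 0.1517 0.0147]
 [0.5438 0.1516 0.0108]]
[[0.5661 0.1017 0.013 ]]
[[0.5558 0.1242 0.031 ]]
[[0.5449 0.1479 0.05  ]]
[[0.5391 0.1604 0.06  ]]
```

```bash
python3 - <<'E'
from meas import *
np.set_printoptions(precision=4,suppress=True)
print(manip.get_state())
look("d",("side",)); z=cv2.imread("pics/d_side.png")
cv2.imwrite("pics/d_crop.png",cv2.resize(z[100:240,180:300],None,fx=5,fy=5)[:600])
def proj(p):
    k=np.load("cal_side.npz");T=k['pose'];c=T[:3,:3].T@(np.array(p)-T[:3,3]);q=k['K']@c;return q[:2]/q[2]
for z in (.015,.03,.046,.0616): print(z,proj([.5505,.1418,z]))
E
```

```text
{'clock': 4.15, 'joint_pos': array([ 0.1134,  0.2855,  1.8121, -0.    ,  1.0441,  1.1866]), 'joint_vel': array([-0.0009, -0.    , -0.002 , -0.0008, -0.    ,  0.0006]), 'joint_torque': array([  0.001 , -46.6669, -32.8701,   0.0003,   0.0012,  -0.    ]), 'position': array([0.5505, 0.1418, 0.0148]), 'tool_rot': array([ 0.    ,  0.9692,  0.2462, -0.    ]), 'contact_force': array([ 0.2085, -0.4748, -0.4922]), 'ft_torque': array([-0.0445,  0.0021, -0.0208]), 'grip_width': -0.0021282807730594083}
0.015 [244.1937 217.569 ]
0.03 [244.0141 213.5735]
0.046 [243.8204 209.2608]
0.0616 [243.6291 205.0045]
```

View pics/d_crop.png

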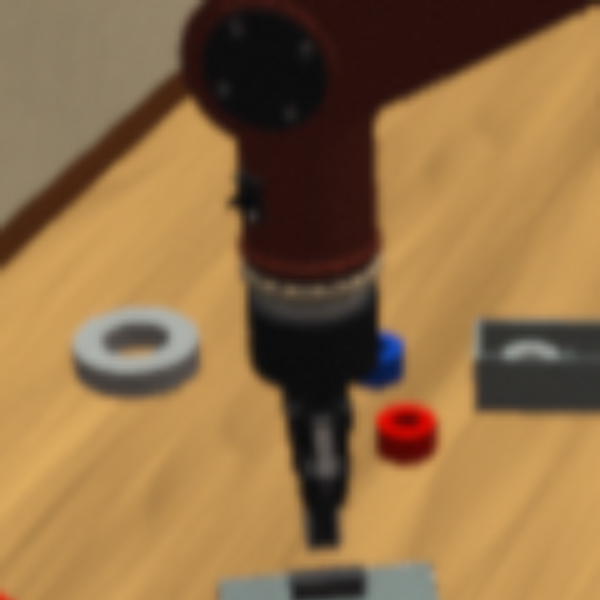

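>>> step_arm:
  targets:
    - [[-1, 0, 0, 0, 0], [-1, 0, 0, 0, 0], [-1, 0, 0, 0, 0], [-1, 0, 0, 0, 0], [-1, 0, 0, 0, 0]]

```text
clock: 4.7
position: [0.5505, 0.1418, 0.0148]
tool_rot: [0.0, 0.969, 0.246, 0.0]
contact_force: [0.0, 0.3, 0.3]
grip_width: 0.848
```

```bash
python3 - <<'E'
from meas import *
np.set_printoptions(precision=4,suppress=True)
look("e",("side",))
out=[]
for t in "bde":
    z=cv2.imread(f"pics/{t}_side.png"); out.append(cv2.resize(z[170:240,215:280],None,fx=4,fy=8,interpolation=cv2.INTER_NEAREST))
cv2.imwrite("pics/e_cmp.png",np.hstack(out))
print(manip.get_state()['position'],manip.get_state()['grip_width'])
for t in "bde":
    im=np.load(f"pics/{t}_side.npz")['im']; print(t,[(v,im[v,240:250].mean(-1).astype(int).tolist()) for v in range(194,222,1)])
E
```

```text
[0.5505 0.1418 0.0148] 0.9242677546866692
b [(194, [116, 76, 37, 20, 18, 15, 21, 45, 84, 117]), (195, [117, 77, 37, 18, 16, 15, 21, 46, 84, 116]), (196, [116, 77, 38, 19, 15, 15, 21, 46, 84, 117]), (197, [116, 78, 40, 20, 17, 17, 20, 45, 85, 118]), (198, [119, 80, 43, 22, 18, 18, 21, 45, 85, 120]), (199, [124, 84, 46, 26, 22, 24, 27, 50, 88, 123]), (200, [126, 95, 62, 48, 48, 52, 57, 73, 101, 127]), (201, [130, 115, 94, 86, 89, 95, 100, 107, 121, 133]), (202, [133, 130, 120, 115, 120, 123, 127, 130, 133, 139]), (203, [135, 133, 128, 126, 129, 132, 133, 135, 138, 141]), (204, [134, 130, 128, 129, 132, 134, 135, 137, 140, 143]), (205, [131, 128, 128, 131, 133, 135, 136, 139, 143, 146]), (206, [128, 126, 130, 134, 135, 135, 137, 141, 144, 148]), (207, [126, 129, 133, 134, 135, 136, 139, 143, 146, 148]), (208, [128, 132, 135, 136, 137, 138, 141, 144, 146, 148]), (209, [131, 135, 136, 137, 138, 141, 143, 145, 147, 148]), (210, [134, 136, 136, 138, 139, 141, 144, 146, 148, 147]), (211, [136, 136, 137, 138, 138, 140, 143, 144, 144, 144]), (212, [132, 132, 133, 132, 129, 131, 129, 129, 130, 
[... 2632 characters left out ...]
8, 66, 34, 19, 20, 16, 26, 61, 108]), (209, [126, 105, 71, 37, 19, 18, 16, 26, 60, 106]), (210, [131, 113, 76, 38, 20, 16, 16, 25, 59, 106]), (211, [133, 115, 76, 39, 19, 18, 17, 25, 59, 104]), (212, [130, 112, 74, 38, 21, 21, 19, 26, 57, 96]), (213, [116, 100, 71, 42, 26, 28, 28, 34, 55, 80]), (214, [89, 82, 68, 52, 44, 45, 44, 48, 58, 67]), (215, [72, 69, 65, 60, 56, 52, 51, 51, 52, 53]), (216, [54, 55, 52, 49, 46, 42, 39, 36, 35, 34]), (217, [34, 35, 34, 33, 32, 30, 30, 28, 27, 28]), (218, [26, 28, 27, 28, 28, 30, 31, 34, 33, 34]), (219, [40, 44, 45, 46, 46, 51, 54, 60, 63, 62]), (220, [77, 86, 89, 91, 92, 94, 97, 101, 104, 103]), (221, [114, 122, 124, 126, 126, 127, 128, 129, 130, 129])]
```

View pics/e_cmp.png

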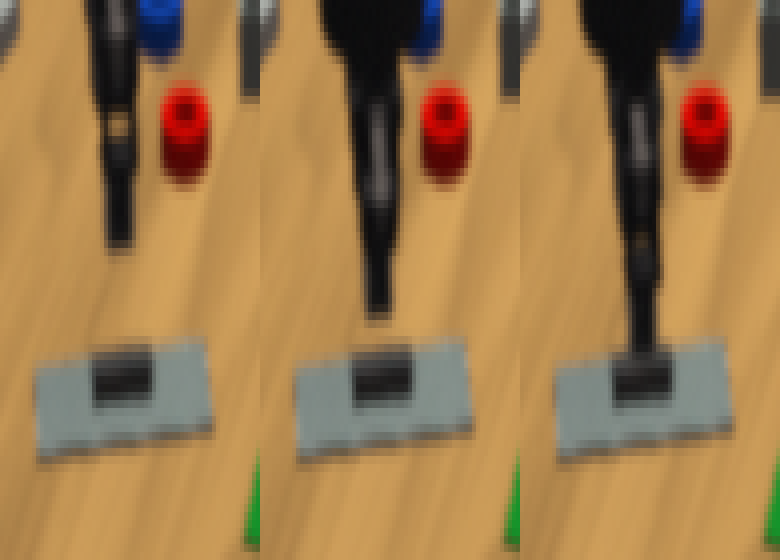

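```bash
python3 - <<'E'
from meas import *
np.set_printoptions(precision=4,suppress=True)
def proj(p):
    k=np.load("cal_side.npz");T=k['pose'];c=T[:3,:3].T@(np.array(p)-T[:3,3]);q=k['K']@c;return np.r_[q[:2]/q[2],c[2]]
for t in "bde":
    z=np.load(f"pics/{t}_side.npz");d=z['d']
    for r in range(192,216,3): print(t,r,np.median(d[r:r+2,243:247]).round(4), W[r,244] if 0 else pts(t,"side")[1][r:r+2,243:247].reshape(-1,3).mean(0))
print("shut",[proj([.5505,.1418,z]) for z in(.015,.03,.045)])
print("near",[proj([.5505-.0203,.1418+.0373,z]) for z in(.028,.045,.06,.075)])
print("far",[proj([.5505+.0203,.1418-.0373,z]) for z in(.028,.045,.06,.075)])
E
```

```text
b 192 1.3061 [0.5202 0.1982 0.1491]
b 195 1.3185 [0.5231 0.1927 0.1349]
b 198 1.327 [0.5245 0.1904 0.1229]
b 201 1.4337 [0.5592 0.1155 0.0547]
b 204 1.5165 [ 0.5859  0.0583 -0.0011]
b 207 1.5078 [ 0.581   0.0699 -0.0038]
b 210 1.4916 [ 0.5737  0.0867 -0.0022]
b 213 1.4522 [0.5587 0.1204 0.0133]
d 192 1.314 [0.5234 0.1912 0.1439]
d 195 1.3117 [0.5211 0.197  0.1381]
d 198 1.333 [0.5264 0.1862 0.1197]
d 201 1.3731 [0.5381 0.1615 0.0903]
d 204 1.3883 [0.5422 0.1536 0.0733]
d 207 1.393 [0.5419 0.1551 0.0637]
d 210 1.485 [0.5619 0.1125 0.0184]
d 213 1.4277 [nan nan nan]
e 192 1.2998 [0.518  0.2029 0.1526]
e 195 1.3078 [0.5192 0.2012 0.1413]
e 198 1.3102 [0.5185 0.2036 0.1329]
e 201 1.3362 [0.5255 0.1892 0.1116]
e 204 1.3229 [0.52   0.202  0.1112]
e 207 1.3512 [0.5277 0.1861 0.0882]
e 210 1.3546 [0.5274 0.1877 0.0788]
e 213 1.3599 [0.5278 0.1877 0.068 ]
shut [array([244.1937, 217.569 ,   1.4323]), array([244.0141, 213.5735,   1.4241]), array([243.8325, 209.5319,   1.4159])]
near [array([245.3859, 222.6757,   1.3897]), array([245.184 , 218.0386,   1.3805]), array([245.0036, 213.8951,   1.3723]), array([244.821 , 209.7021,   1.3642])]
far [array([242.7559, 205.9578,   1.4606]), array([242.547 , 201.4406,   1.4514]), array([242.3606, 197.4068,   1.4432]), array([242.172 , 193.3271,   1.4351])]
```

In the side view the shut fingertips end at row 209, clearly above the handle at rows 213–218. The true tip height is therefore about 35 mm above the reported one, while x and y agree. I'll go lower, part closed, feeling for the lid's plate.

>>> step_arm:
  targets:
    - [[0.4, 0, 0, 0, 0], [0.4, 0, 0, 0, 0], [0.4, 0, 0, 0.01, 0], [0.4, 0, 0, 0.025, 0], [0.4, 0, 0, 0.025, 0]]

```text
clock: 5.25
position: [0.5485, 0.1416, -0.0064]
tool_rot: [-0.0, 0.969, 0.246, -0.002]
contact_force: [-0.5, -1.3, -0.3]
grip_width: 0.301
```

```bash
python3 - <<'E'
from meas import *
look("f",("side",))
z=cv2.imread("pics/f_side.png");cv2.imwrite("pics/f.png",cv2.resize(z[170:240,205:285],None,fx=7,fy=7,interpolation=cv2.INTER_CUBIC))
E
python3 go.py .5505 .141 .0 28.4
```

```text
t 5.30 pos [ 0.5489  0.1416 -0.0057] head 28.51 tilt 0.19 F [ 0.44 -0.45 -0.53] w 0.297
shift [ 0.0014  0.0017 -0.0076] turn 0.0006 mm [ 1.   1.3 -5.7]
```

View pics/f.png

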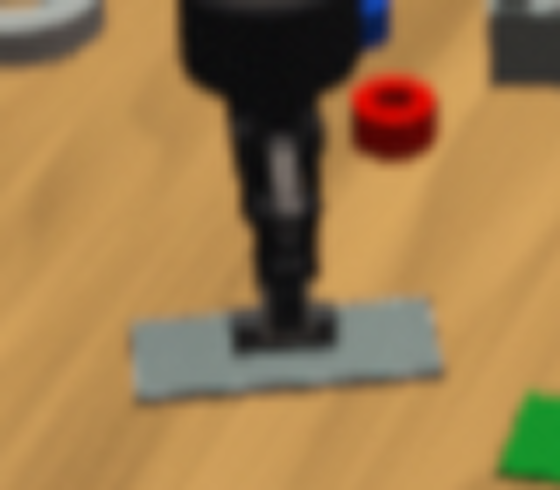

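The finger now overlaps the handle at crop pixel (285,325) with no contact yet. I'll keep feeling downward.

>>> step_arm:
  targets:
    - [[0.4, 0.001, 0.001, 0.004, 0], [0.4, 0.001, 0.001, 0.008, 0], [0.4, 0.001, 0.001, 0.008, 0]]

```text
clock: 5.6
position: [0.5513, 0.1414, -0.0103]
tool_rot: [-0.0, 0.969, 0.246, -0.0]
contact_force: [0.2, 1.0, 0.7]
grip_width: 0.299
```

```bash
python3 go.py .5505 .141 -.015 28.4
```

```text
t 5.60 pos [ 0.5513  0.1414 -0.0103] head 28.50 tilt 0.03 F [0.21 0.98 0.68] w 0.299
shift [-0.0012  0.      0.0062] turn 0.0006 mm [-0.9  0.   4.7]
```

>>> step_arm:
  targets:
    - [[0.4, -0.001, 0, 0.004, 0], [0.4, -0.001, 0, 0.006, 0], [0.4, -0.001, 0, 0.006, 0]]

```text
clock: 5.9
position: [0.5506, 0.1411, -0.0147]
tool_rot: [-0.0, 0.969, 0.246, -0.0]
contact_force: [0.7, -0.3, -0.5]
grip_width: 0.298
```

>>> step_arm:
  targets:
    - [[0.4, 0, 0, 0.003, 0], [0.4, 0, 0, 0.003, 0]]

```text
clock: 6.1
position: [0.5507, 0.1411, -0.0169]
tool_rot: [-0.0, 0.969, 0.246, -0.0]
contact_force: [-0.4, -0.5, -0.7]
grip_width: 0.302
```

>>> step_arm:
  targets:
    - [[0.4, 0, 0, 0.003, 0], [0.4, 0, 0, 0.003, 0]]

```text
clock: 6.3
position: [0.5507, 0.1411, -0.0192]
tool_rot: [-0.0, 0.969, 0.246, -0.0]
contact_force: [-0.7, -0.1, 0.4]
grip_width: 0.301
```

>>> step_arm:
  targets:
    - [[0.4, 0, 0, 0.002, 0], [0.4, 0, 0, 0.002, 0]]

```text
clock: 6.5
position: [0.5507, 0.1411, -0.0206]
tool_rot: [-0.0, 0.969, 0.246, -0.0]
contact_force: [0.2, 0.9, -0.1]
grip_width: 0.3
```

>>> step_arm:
  targets:
    - [[0.4, 0, 0, 0.002, 0], [0.4, 0, 0, 0.002, 0]]

```text
clock: 6.7
position: [0.5507, 0.1411, -0.0221]
tool_rot: [-0.0, 0.969, 0.246, -0.0]
contact_force: [-0.1, 0.4, -0.1]
grip_width: 0.298
```

```bash
python3 - <<'E'
from meas import *
look("g",("side",))
z=cv2.imread("pics/g_side.png");cv2.imwrite("pics/g.png",cv2.resize(z[170:240,205:285],None,fx=7,fy=7,interpolation=cv2.INTER_CUBIC))
E
python3 go.py .5505 .141 -.025 28.4
```

```text
t 6.75 pos [ 0.5508  0.1411 -0.0221] head 28.51 tilt 0.01 F [-0.38 -0.65 -0.61] w 0.298
shift [-0.0004  0.      0.0039] turn 0.0006 mm [-0.3  0.   2.9]
```

View pics/g.png

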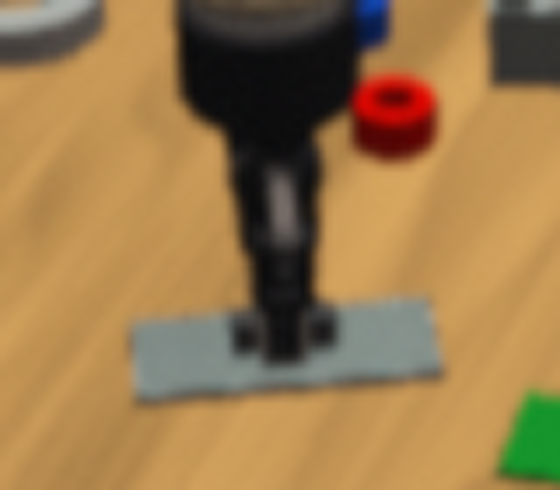

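>>> step_arm:
  targets:
    - [[0.4, 0, 0, 0.003, 0], [0.4, 0, 0, 0.003, 0]]

```text
clock: 6.95
position: [0.5512, 0.1412, -0.0238]
tool_rot: [0.0, 0.969, 0.246, 0.0]
contact_force: [-0.7, 0.2, 2.9]
grip_width: 0.302
```

>>> step_arm:
  targets:
    - [[0.4, 0, 0, 0.002, 0], [0.4, 0, 0, 0.002, 0]]

```text
clock: 7.15
position: [0.5513, 0.1412, -0.0239]
tool_rot: [0.0, 0.969, 0.246, 0.0]
contact_force: [-6.8, -1.7, 16.7]
grip_width: 0.3
```

>>> step_arm:
  targets:
    - [[0.4, 0, 0, 0.002, 0], [0.4, 0, 0, 0.002, 0]]

```text
clock: 7.35
position: [0.5513, 0.1412, -0.024]
tool_rot: [0.0, 0.969, 0.246, -0.0]
contact_force: [-11.3, -2.1, 26.3]
grip_width: 0.301
```

Contact with the plate came at reported z = −0.0238, so the true fingertip height there is 0.013. I'll back off a little and close.

>>> step_arm:
  targets:
    - [[0.4, 0, 0, -0.007, 0], [0.4, 0, 0, -0.007, 0], [1, 0, 0, -0.007, 0], [1, 0, 0, -0.007, 0], [1, 0, 0, -0.007, 0]]

```text
clock: 7.85
position: [0.551, 0.1412, -0.0219]
tool_rot: [-0.0, 0.969, 0.246, 0.0]
contact_force: [-1.5, 0.6, 4.5]
grip_width: 0.144
```

>>> step_arm:
  targets:
    - [[1, 0, 0, 0, 0], [1, 0, 0, 0, 0], [1, 0, 0, 0, 0]]

```text
clock: 8.15
position: [0.551, 0.1412, -0.0219]
tool_rot: [0.0, 0.969, 0.246, 0.0]
contact_force: [0.2, 0.1, 3.3]
grip_width: 0.147
```

>>> step_arm:
  targets:
    - [[1, 0, 0, -0.02, 0], [1, 0, 0, -0.05, 0], [1, 0, 0, -0.09, 0], [1, 0, 0, -0.13, 0], [1, 0, 0, -0.13, 0]]

```text
clock: 8.65
position: [0.5542, 0.1416, 0.0809]
tool_rot: [0.001, 0.969, 0.246, 0.004]
contact_force: [1.0, 0.3, -0.3]
grip_width: 0.148
```

```bash
python3 - <<'E'
from meas import *
look("h",("side",))
z=cv2.imread("pics/h_side.png");cv2.imwrite("pics/h.png",cv2.resize(z[130:240,185:345],None,fx=4.5,fy=4.5,interpolation=cv2.INTER_CUBIC))
E
python3 go.py .493 -.1474 .075 19.1
```

```text
t 8.70 pos [0.5527 0.1414 0.0784] head 28.51 tilt 0.28 F [-0.04  0.27 -2.04] w 0.153
shift [-0.2538  0.3004  0.004 ] turn 0.0523 mm [-190.3  225.3    3. ]
```

View pics/h.png

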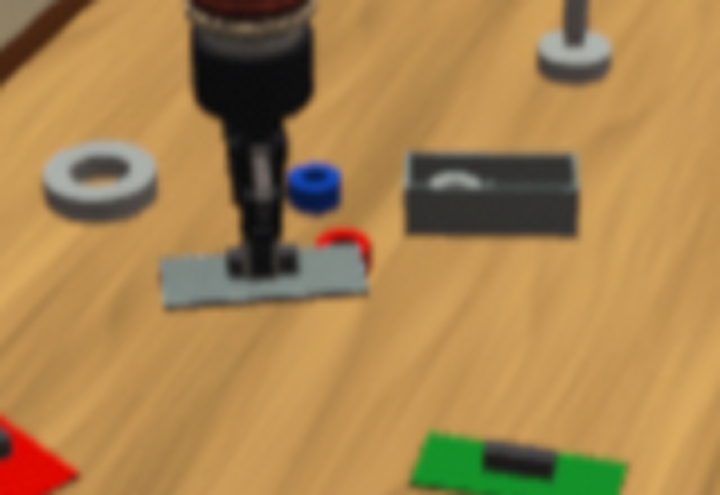

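The lid is gripped by its handle and hangs level, centred at crop pixel (262,275). I'll carry it over to the case.

>>> step_arm:
  targets:
    - [[1, -0.025, 0.03, 0.002, 0.005], [1, -0.06, 0.07, 0.002, 0.012], [1, -0.1, 0.12, 0.002, 0.024], [1, -0.14, 0.166, 0.002, 0.034], [1, -0.18, 0.213, 0.002, 0.044]]

```text
clock: 9.2
position: [0.5063, -0.0647, 0.0725]
tool_rot: [-0.001, 0.984, 0.178, -0.001]
contact_force: [0.5, 0.1, -1.7]
grip_width: 0.151
```

```bash
python3 go.py .493 -.1474 .075 19.1
```

```text
t 9.20 pos [ 0.5063 -0.0647  0.0725] head 20.55 tilt 0.18 F [ 0.48  0.15 -1.68] w 0.151
shift [-0.0553  0.097  -0.0034] turn 0.0080 mm [-41.5  72.8  -2.6]
```

>>> step_arm:
  targets:
    - [[1, -0.03, 0.05, -0.003, 0.004], [1, -0.045, 0.08, -0.003, 0.008], [1, -0.053, 0.092, -0.003, 0.008], [1, -0.053, 0.092, -0.003, 0.008], [1, -0.053, 0.092, -0.003, 0.008]]

```text
clock: 9.7
position: [0.4949, -0.1411, 0.0754]
tool_rot: [-0.001, 0.986, 0.166, -0.001]
contact_force: [-0.3, 0.4, -0.7]
grip_width: 0.144
```

```bash
python3 - <<'E'
from meas import *
look("i")
z=cv2.imread("pics/i_side.png");t=cv2.imread("pics/i_top.png")
cv2.imwrite("pics/i.png",np.hstack([cv2.resize(z[120:220,250:340],None,fx=4.4,fy=5,interpolation=cv2.INTER_CUBIC),cv2.resize(t[180:280,270:360],None,fx=4.4,fy=5,interpolation=cv2.INTER_CUBIC)]))
E
python3 go.py .493 -.1474 .075 19.1
```

```text
t 9.80 pos [ 0.4954 -0.1407  0.0758] head 19.24 tilt 0.07 F [ 0.56  0.01 -0.41] w 0.146
shift [-0.0059  0.0073  0.0011] turn 0.0008 mm [-4.4  5.5  0.8]
```

View pics/i.png

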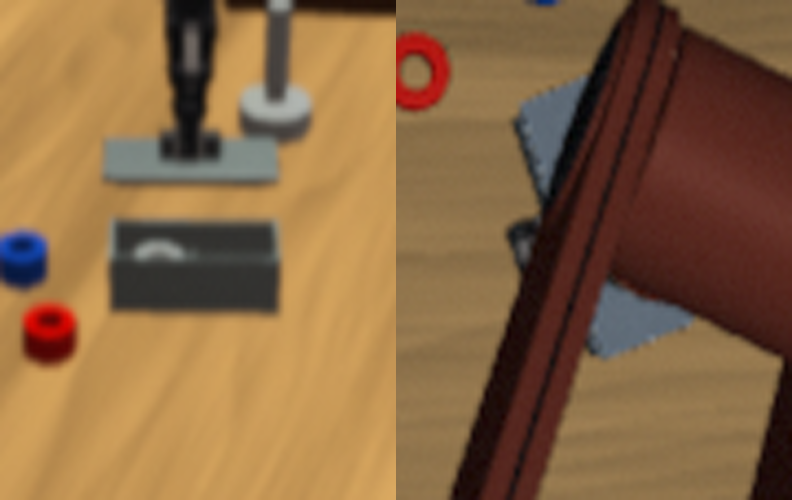

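```bash
python3 - <<'E'
from meas import *
np.set_printoptions(precision=4,suppress=True)
im=np.load("pics/i_side.npz")['im'].astype(int)
# profile columns at case front & lid for left-right edges (bg is warm: R-B)
sat=im[...,0]-im[...,2]
for r in (150,152,154,155,156,157,158): print(r,sat[r,268:284].tolist(),sat[r,306:320].tolist())
for r in (174,178,180,181,182,183): print(r,sat[r,268:284].tolist(),sat[r,306:320].tolist())
for n,a,b,z in(("lid",(274.3,156.4),(313,156.4),.1047),("case",(275.5,181.8),(313.2,181.8),0)):
    A=ray("side",[a,b],z); print(n,A,np.linalg.norm(A[1]-A[0]),A.mean(0),np.degrees(np.arctan2(*(A[0]-A[1])[1::-1])))
# top-view lid edges
im2,W=pts("i","top")
E
```

```text
150 [105, 105, 107, 108, 98, 56, 9, -5, -8, -7, -6, -7, -6, -6, -6, -7] [-6, -6, -6, -7, -6, -5, 17, 75, 102, 107, 110, 110, 112, 113]
152 [107, 108, 108, 106, 94, 47, 6, -6, -6, -6, -6, -7, -7, -6, -6, -7] [-7, -7, -6, -6, -7, -6, 10, 68, 104, 110, 111, 112, 114, 114]
154 [108, 108, 106, 105, 89, 40, 5, -3, -4, -5, -4, -4, -4, -3, -4, -4] [-5, -5, -4, -4, -4, -3, 10, 56, 99, 111, 112, 113, 114, 113]
155 [108, 107, 105, 103, 91, 49, 18, 9, 6, 3, 2, 3, 2, 3, 3, 3] [-1, -1, 0, 2, 4, 7, 19, 61, 100, 111, 114, 113, 113, 112]
156 [109, 106, 104, 103, 96, 75, 61, 53, 42, 34, 32, 32, 31, 32, 33, 35] [26, 25, 26, 33, 38, 46, 58, 84, 106, 113, 113, 114, 113, 112]
157 [107, 104, 103, 102, 100, 95, 92, 89, 81, 75, 75, 74, 74, 75, 78, 83] [75, 75, 75, 79, 85, 91, 97, 106, 112, 113, 113, 114, 112, 110]
158 [105, 103, 103, 102, 100, 100, 100, 98, 96, 96, 96, 95, 95, 98, 102, 106] [103, 103, 103, 104, 107, 109, 111, 112, 113, 113, 112, 111, 109, 107]
174 [101, 103, 106, 110, 112, 104, 71, 26, 5, 3, 4, 4, 3, 4, 3, 4] [3, 4, 3, 4, 3, 4, 12, 53, 100, 112, 115, 117, 118, 118]
178 [110, 112, 113, 115, 1
[... 195 characters left out ...]
, 116, 116, 115, 115, 112]
181 [116, 116, 117, 118, 117, 113, 91, 51, 27, 24, 25, 25, 23, 23, 24, 23] [17, 17, 17, 14, 12, 13, 27, 71, 106, 115, 116, 115, 114, 112]
182 [118, 117, 117, 117, 117, 113, 100, 79, 71, 72, 71, 71, 69, 70, 70, 67] [57, 57, 56, 49, 45, 46, 54, 82, 107, 114, 115, 114, 113, 112]
183 [120, 119, 118, 117, 116, 113, 108, 104, 102, 103, 102, 101, 101, 101, 102, 101] [93, 94, 94, 89, 88, 88, 90, 101, 112, 115, 115, 115, 113, 112]
lid [[ 0.539  -0.0911  0.1047]
 [ 0.4197 -0.134   0.1047]] 0.1268168412900523 [ 0.4793 -0.1126  0.1047] 19.755177352720988
case [[ 0.5381 -0.1003  0.    ]
 [ 0.4173 -0.1443  0.    ]] 0.12862506872347582 [ 0.4777 -0.1223  0.    ] 20.004525071143267
```

```bash
python3 - <<'E'
from meas import *
np.set_printoptions(precision=4,suppress=True)
for n,a,b,z in(("lid",(272.9,155.8),(312.9,155.7),.1047),("case",(274.8,181.75),(312.7,182.05),0)):
    A=ray("side",[a,b],z); print(n,A,np.linalg.norm(A[1]-A[0]),A.mean(0),np.degrees(np.arctan2(*(A[0]-A[1])[1::-1])))
E
python3 go.py .493 -.1474 .075 19.1
```

```text
lid [[ 0.5447 -0.0933  0.1047]
 [ 0.4213 -0.1384  0.1047]] 0.1314175690967261 [ 0.483  -0.1158  0.1047] 20.038512287537653
case [[ 0.5405 -0.0998  0.    ]
 [ 0.4184 -0.1422  0.    ]] 0.12923222963689696 [ 0.4795 -0.121   0.    ] 19.164408884004867
t 9.80 pos [ 0.4954 -0.1407  0.0758] head 19.24 tilt 0.07 F [ 0.56  0.01 -0.41] w 0.146
shift [-0.0059  0.0073  0.0011] turn 0.0008 mm [-4.4  5.5  0.8]
```

>>> step_arm:
  targets:
    - [[1, -0.0063, 0.0063, 0.01, 0.0005], [1, -0.0063, 0.0063, 0.03, 0.0005], [1, -0.0063, 0.0063, 0.05, 0.0005], [1, -0.0063, 0.0063, 0.056, 0.0005], [1, -0.0063, 0.0063, 0.056, 0.0005]]

```text
clock: 10.3
position: [0.4917, -0.1475, 0.0332]
tool_rot: [-0.001, 0.986, 0.166, -0.001]
contact_force: [1.1, 0.2, -0.2]
grip_width: 0.147
```

```bash
python3 - <<'E'
from meas import *
look("j")
z=cv2.imread("pics/j_side.png");t=cv2.imread("pics/j_top.png")
cv2.imwrite("pics/j.png",np.hstack([cv2.resize(z[140:190,265:325],None,fx=7,fy=9,interpolation=cv2.INTER_CUBIC),cv2.resize(t[180:270,280:350],None,fx=5,fy=5,interpolation=cv2.INTER_CUBIC)]))
E
python3 go.py .4925 -.1467 .022 19.1
```

```text
t 10.40 pos [ 0.4929 -0.1482  0.0346] head 19.09 tilt 0.02 F [-0.49  0.31 -1.4 ] w 0.146
shift [ 0.0001 -0.0021  0.0168] turn -0.0001 mm [ 0.1 -1.5 12.6]
```

View pics/j.png

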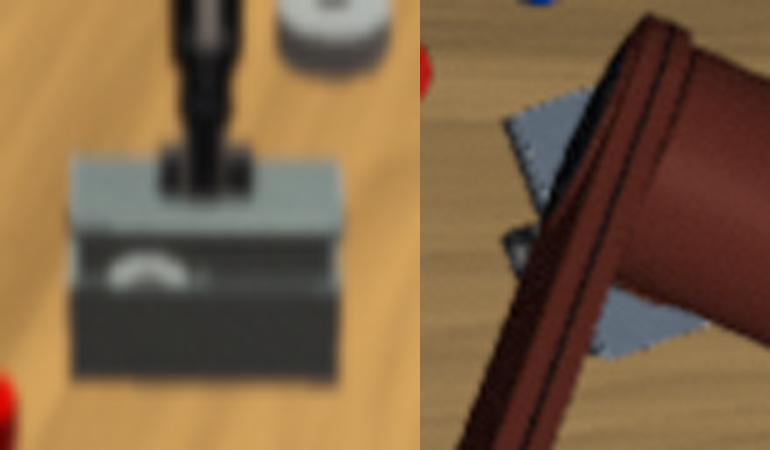

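```bash
python3 - <<'E'
from meas import *
np.set_printoptions(precision=4,suppress=True)
im=np.load("pics/j_side.npz")['im'].astype(int)
for c in (278,284,302,306): print(c,im[160:186,c].mean(-1).astype(int).tolist())
E
```

```text
278 [131, 132, 133, 130, 119, 91, 59, 48, 49, 53, 66, 68, 54, 48, 47, 48, 48, 48, 48, 48, 49, 63, 101, 133, 140, 140]
284 [130, 131, 132, 133, 130, 107, 66, 67, 117, 149, 136, 102, 69, 52, 48, 49, 49, 48, 48, 48, 48, 59, 93, 126, 139, 141]
302 [128, 130, 134, 137, 137, 116, 69, 47, 49, 52, 60, 67, 62, 53, 50, 51, 49, 50, 49, 50, 50, 60, 96, 132, 149, 153]
306 [136, 137, 136, 138, 139, 117, 71, 49, 49, 52, 59, 66, 62, 53, 50, 50, 50, 50, 49, 49, 50, 60, 94, 129, 143, 146]
```

```bash
python3 - <<'E'
from meas import *
np.set_printoptions(precision=4,suppress=True)
n=np.array([-np.sin(np.radians(19.1)),np.cos(np.radians(19.1))])
for nm,uv,z in (("lid",[(278,165.0),(306,165.5)],.0695),("case",[(278,171.8),(306,172.4)],.044),("base",[(278,181.8),(306,182)],0)):
    A=ray("side",uv,z); print(nm,A,A[:,:2]@n)
print("tcp",np.array([.4929,-.1482])@n)
E
```

```text
lid [[ 0.5288 -0.099   0.0695]
 [ 0.4403 -0.1275  0.0695]] [-0.2666 -0.2645]
case [[ 0.5281 -0.0973  0.044 ]
 [ 0.4388 -0.1256  0.044 ]] [-0.2648 -0.2622]
base [[ 0.5301 -0.1032  0.    ]
 [ 0.4399 -0.1347  0.    ]] [-0.271  -0.2713]
tcp -0.30132713118854637
```

Lid and case line up within about 2 mm in the side view, and the left and right overhang is equal. I'll lower it with force checks.

>>> step_arm:
  targets:
    - [[1, 0, -0.0008, 0.006, 0], [1, 0, -0.0008, 0.012, 0], [1, 0, -0.0008, 0.016, 0], [1, 0, -0.0008, 0.016, 0]]

```text
clock: 10.8
position: [0.492, -0.1475, 0.0217]
tool_rot: [-0.0, 0.986, 0.166, -0.0]
contact_force: [-0.3, -0.7, -2.2]
grip_width: 0.148
```

>>> step_arm:
  targets:
    - [[1, 0, 0, 0.003, 0], [1, 0, 0, 0.003, 0]]

```text
clock: 11.0
position: [0.4923, -0.1477, 0.0198]
tool_rot: [-0.0, 0.986, 0.165, -0.0]
contact_force: [0.7, -0.9, -0.8]
grip_width: 0.146
```

>>> step_arm:
  targets:
    - [[1, 0, 0, 0.003, 0], [1, 0, 0, 0.003, 0]]

```text
clock: 11.2
position: [0.4923, -0.1476, 0.0176]
tool_rot: [-0.0, 0.986, 0.166, -0.0]
contact_force: [-0.4, 0.8, -1.6]
grip_width: 0.143
```

Bead is entering freely.

>>> step_arm:
  targets:
    - [[1, 0, 0, 0.002, 0], [1, 0, 0, 0.002, 0]]

```text
clock: 11.4
position: [0.4923, -0.1476, 0.0161]
tool_rot: [-0.0, 0.986, 0.166, -0.0]
contact_force: [-1.0, 0.2, -1.6]
grip_width: 0.146
```

>>> step_arm:
  targets:
    - [[1, 0, 0, 0.0015, 0], [1, 0, 0, 0.0015, 0]]

```text
clock: 11.6
position: [0.4924, -0.1477, 0.0151]
tool_rot: [0.0, 0.986, 0.166, -0.0]
contact_force: [-0.3, -0.3, -0.7]
grip_width: 0.145
```

>>> step_arm:
  targets:
    - [[1, 0, 0, 0.0015, 0], [1, 0, 0, 0.0015, 0]]

```text
clock: 11.8
position: [0.4925, -0.1477, 0.0151]
tool_rot: [-0.0, 0.986, 0.166, -0.0]
contact_force: [-3.7, 2.1, 7.2]
grip_width: 0.144
```

Contact came at z = 0.0151, exactly the predicted seated height. I'll release.

>>> step_arm:
  targets:
    - [[1, 0, 0, -0.0015, 0], [-1, 0, 0, -0.0015, 0], [-1, 0, 0, -0.0015, 0], [-1, 0, 0, -0.0015, 0], [-1, 0, 0, -0.0015, 0]]

```text
clock: 12.3
position: [0.4924, -0.1477, 0.0151]
tool_rot: [-0.0, 0.986, 0.166, -0.0]
contact_force: [-0.4, 0.6, -0.1]
grip_width: 0.818
```

>>> step_arm:
  targets:
    - [[-1, 0, 0, 0, 0], [-1, 0, 0, -0.04, 0], [-1, 0, 0, -0.06, 0], [-1, 0, 0, -0.06, 0]]

```text
clock: 12.7
position: [0.4945, -0.1487, 0.0627]
tool_rot: [0.001, 0.986, 0.166, 0.002]
contact_force: [0.5, -0.1, 0.7]
grip_width: 1.002
```

```bash
python3 - <<'E'
from meas import *
look("k")
z=cv2.imread("pics/k_side.png");t=cv2.imread("pics/k_top.png")
cv2.imwrite("pics/k.png",np.hstack([cv2.resize(z[140:190,265:325],None,fx=7,fy=9,interpolation=cv2.INTER_CUBIC),cv2.resize(t[180:270,280:350],None,fx=5,fy=5,interpolation=cv2.INTER_CUBIC)]))
im=np.load("pics/k_side.npz")['im'].astype(int)
for c in (278,284,302,306): print(c,im[160:186,c].mean(-1).astype(int).tolist())
E
python3 go.py .4925 -.1477 .022 19.1
```

```text
278 [128, 129, 131, 131, 131, 130, 131, 132, 129, 115, 90, 65, 51, 48, 48, 48, 48, 48, 48, 47, 47, 62, 101, 131, 139, 139]
284 [144, 141, 136, 131, 130, 130, 132, 132, 129, 117, 90, 66, 58, 51, 48, 47, 48, 47, 48, 47, 48, 59, 91, 125, 138, 141]
302 [140, 139, 136, 131, 132, 132, 132, 135, 136, 134, 112, 75, 60, 52, 50, 49, 49, 50, 49, 50, 49, 60, 96, 131, 148, 151]
306 [142, 142, 140, 136, 135, 135, 135, 136, 136, 135, 114, 76, 60, 52, 50, 49, 50, 50, 49, 49, 50, 61, 92, 127, 143, 146]
t 12.80 pos [ 0.4924 -0.1477  0.06  ] head 19.06 tilt 0.02 F [ 0.09 -0.64 -0.76] w 1.002
shift [0.0001 0.     0.0506] turn -0.0002 mm [ 0.  0. 38.]
```

View pics/k.png

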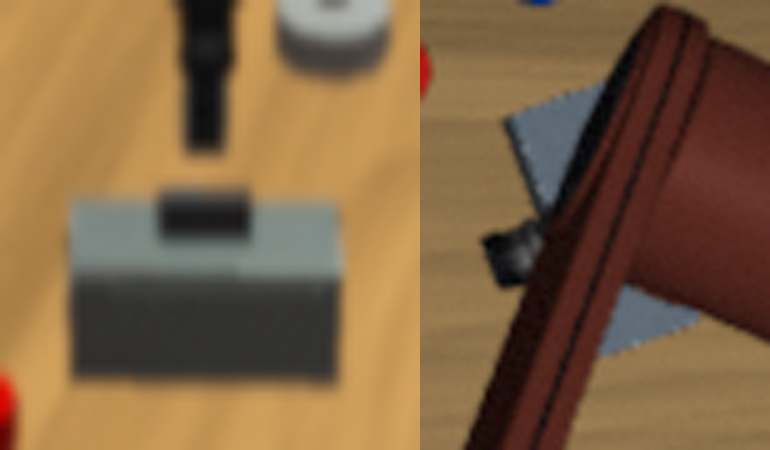

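The lid is fully down: its plate lies flush on the case all along, with its front edge at row ~170. Now I'll take the case by its sides, about 6 mm toward the heavy ring's end.

>>> step_arm:
  targets:
    - [[-1, 0.0089, 0, 0.02, 0], [-1, 0.0089, 0, 0.06, 0], [-1, 0.0089, 0, 0.1, 0], [-1, 0.0089, 0, 0.118, 0], [-1, 0.0089, 0, 0.118, 0]]

```text
clock: 13.3
position: [0.4957, -0.1441, -0.0315]
tool_rot: [-0.002, 0.986, 0.166, -0.003]
contact_force: [-0.8, -0.3, 0.9]
grip_width: 1.002
```

```bash
python3 go.py .4987 -.1454 -.036 19.1
```

```text
t 13.30 pos [ 0.4957 -0.1441 -0.0315] head 19.05 tilt 0.39 F [-0.76 -0.3   0.92] w 1.002
shift [0.0033 0.0029 0.006 ] turn -0.0003 mm [2.5 2.2 4.5]
```

>>> step_arm:
  targets:
    - [[-1, 0, 0, 0.004, 0], [-1, 0, 0, 0.008, 0], [-1, 0, 0, 0.008, 0]]

```text
clock: 13.6
position: [0.4995, -0.1459, -0.0335]
tool_rot: [0.0, 0.986, 0.166, 0.001]
contact_force: [-0.4, 0.5, -0.4]
grip_width: 1.0
```

```bash
python3 go.py .4987 -.1454 -.036 19.1;python3 - <<'E'
from meas import *
look("l",("side",))
z=cv2.imread("pics/l_side.png")
cv2.imwrite("pics/l.png",cv2.resize(z[110:200,250:340],None,fx=6,fy=6,interpolation=cv2.INTER_CUBIC))
E
```

```text
t 13.60 pos [ 0.4995 -0.1459 -0.0335] head 19.06 tilt 0.09 F [-0.43  0.5  -0.37] w 1.000
shift [-0.0008 -0.0009  0.0033] turn -0.0002 mm [-0.6 -0.7  2.5]
```

View pics/l.png

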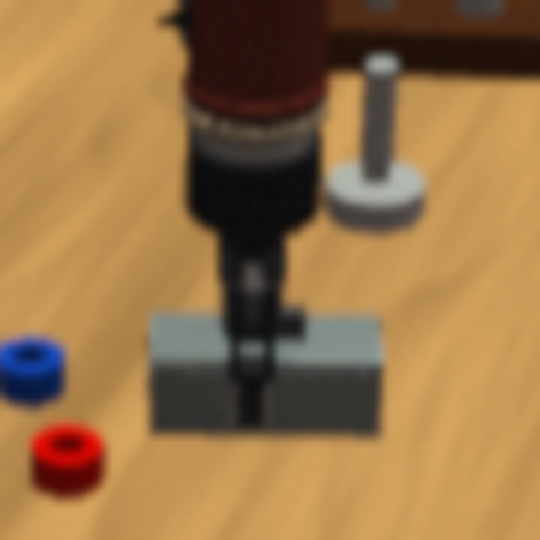

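The near finger stands in front of the case side with its tip at crop pixel (250,425). The gripper body is well above the handle. I'll lower slightly and close gently.

>>> step_arm:
  targets:
    - [[-1, -0.0005, 0, 0.003, 0], [-0.6, -0.0005, 0, 0.003, 0], [-0.4, -0.0005, 0, 0.003, 0], [-0.3, -0.0005, 0, 0.003, 0], [-0.26, -0.0005, 0, 0.003, 0]]

```text
clock: 14.15
position: [0.4982, -0.1452, -0.0364]
tool_rot: [-0.0, 0.986, 0.165, -0.0]
contact_force: [-0.4, 2.6, 2.7]
grip_width: 0.632
```

>>> step_arm:
  targets:
    - [[0, 0, 0, 0, 0], [0.5, 0, 0, 0, 0], [1, 0, 0, 0, 0], [1, 0, 0, 0, 0], [1, 0, 0, 0, 0]]

```text
clock: 14.65
position: [0.4984, -0.1452, -0.0363]
tool_rot: [-0.0, 0.986, 0.166, -0.0]
contact_force: [-1.7, 3.0, 5.8]
grip_width: 0.625
```

```bash
python3 go.py .4987 -.1454 -.036 19.1;python3 - <<'E'
from meas import *
look("m",("side",))
z=cv2.imread("pics/m_side.png")
cv2.imwrite("pics/m.png",cv2.resize(z[110:200,250:340],None,fx=6,fy=6,interpolation=cv2.INTER_CUBIC))
E
```

```text
t 14.65 pos [ 0.4984 -0.1452 -0.0363] head 19.06 tilt 0.04 F [-1.7   2.97  5.79] w 0.625
shift [ 0.0003  0.0004 -0.0003] turn -0.0002 mm [ 0.3  0.3 -0.3]
```

View pics/m.png

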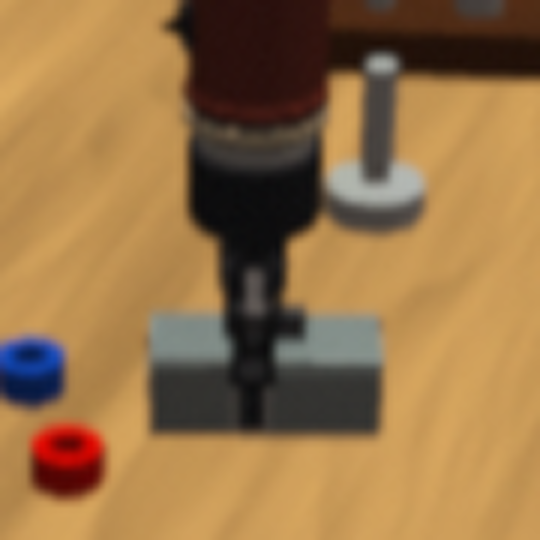

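It is gripping at 53 mm wide, centred about 7 mm toward the ring's end. I'll lift gently by a little first.

>>> step_arm:
  targets:
    - [[1, 0, 0, -0.004, 0], [1, 0, 0, -0.01, 0], [1, 0, 0, -0.018, 0], [1, 0, 0, -0.024, 0], [1, 0, 0, -0.024, 0]]

```text
clock: 15.2
position: [0.4991, -0.146, -0.0177]
tool_rot: [0.0, 0.986, 0.166, 0.001]
contact_force: [0.1, -0.1, -6.4]
grip_width: 0.628
```

```bash
python3 - <<'E'
from meas import *
np.set_printoptions(precision=3,suppress=True)
look("n",("side",))
z=cv2.imread("pics/n_side.png")
cv2.imwrite("pics/n.png",cv2.resize(z[110:200,250:340],None,fx=6,fy=6,interpolation=cv2.INTER_CUBIC))
s=manip.get_state();print(s['position'],s['contact_force'],s['ft_torque'],s['grip_width'])
E
```

```text
[ 0.499 -0.146 -0.018] [-0.546 -0.401 -5.912] [ 0.035 -0.076  0.042] 0.6257691991439708
```

View pics/n.png

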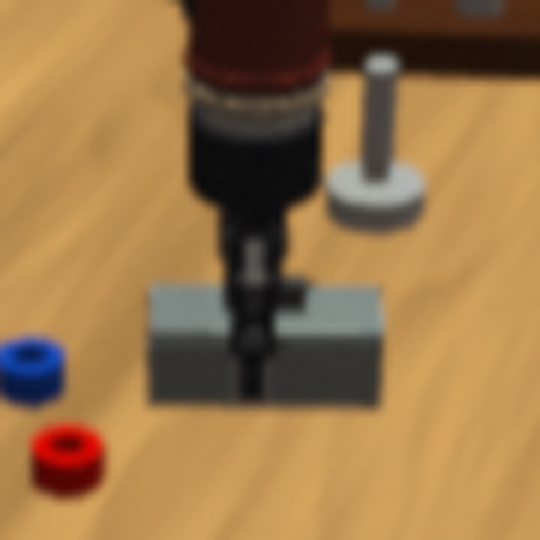

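The case is off the bench and level, its bottom edge at crop rows 403 left and 406 right, with a 6 N load. I'll continue up to about 140 mm.

>>> step_arm:
  targets:
    - [[1, 0, 0, -0.01, 0], [1, 0, 0, -0.028, 0], [1, 0, 0, -0.05, 0], [1, 0, 0, -0.07, 0], [1, 0, 0, -0.09, 0]]

```text
clock: 15.75
position: [0.4987, -0.1458, 0.0507]
tool_rot: [0.0, 0.986, 0.166, 0.0]
contact_force: [0.9, 0.1, -6.3]
grip_width: 0.625
```

>>> step_arm:
  targets:
    - [[1, 0, 0, -0.02, 0], [1, 0, 0, -0.04, 0], [1, 0, 0, -0.055, 0], [1, 0, 0, -0.065, 0], [1, 0, 0, -0.07, 0]]

```text
clock: 16.25
position: [0.4987, -0.1458, 0.1024]
tool_rot: [0.0, 0.986, 0.166, 0.0]
contact_force: [0.6, 0.2, -6.1]
grip_width: 0.628
```

>>> step_arm:
  targets:
    - [[1, 0, 0, 0, 0], [1, 0, 0, 0, 0], [1, 0, 0, 0, 0], [1, 0, 0, 0, 0], [1, 0, 0, 0, 0]]

```text
clock: 16.75
position: [0.4981, -0.1455, 0.101]
tool_rot: [-0.0, 0.986, 0.166, -0.0]
contact_force: [-0.1, 0.2, -5.3]
grip_width: 0.621
```

```bash
python3 - <<'E'
from meas import *
np.set_printoptions(precision=4,suppress=True)
look("o")
z=cv2.imread("pics/o_side.png");t=cv2.imread("pics/o_top.png")
cv2.imwrite("pics/o.png",np.hstack([cv2.resize(z[60:200,235:345],None,fx=4,fy=4,interpolation=cv2.INTER_CUBIC),cv2.resize(t[150:290,270:350],None,fx=4,fy=4,interpolation=cv2.INTER_CUBIC)]))
s=manip.get_state();print(s['clock'],s['position'],s['contact_force'],s['ft_torque'],s['grip_width'],s['joint_vel'])
E
```

```text
16.85 [ 0.4983 -0.1456  0.1012] [ 0.0115  1.089  -6.4373] [ 0.0158  0.0281 -0.0147] 0.6223123869714919 [-0.     -0.002  -0.0022  0.0012 -0.002   0.0014]
```

View pics/o.png

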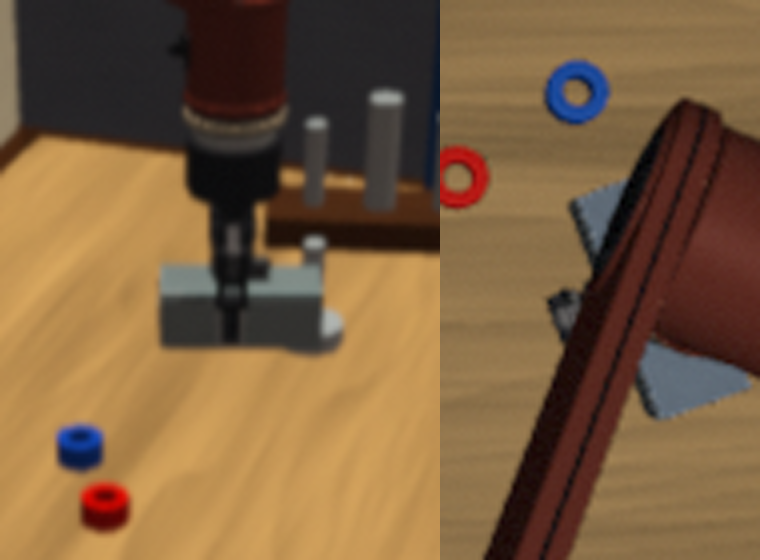

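```bash
python3 - <<'E'
from meas import *
np.set_printoptions(precision=4,suppress=True)
im,W=pts("o","side")
uv=np.array([(276.5,146.6),(314.5,146.9)])
for z in(.11,.12,.13,.14,.15): A=ray("side",uv,z); print(z,A.mean(0),np.linalg.norm(A[0]-A[1]))
print("lid plate depth pts left/right z",np.nanmedian(W[129:133,277:285].reshape(-1,3),0),np.nanmedian(W[129:133,305:314].reshape(-1,3),0))
print("front face left/right",np.nanmedian(W[137:144,277:285].reshape(-1,3),0),np.nanmedian(W[137:144,303:312].reshape(-1,3),0))
E
```

```text
0.11 [ 0.4912 -0.1683  0.11  ] 0.12797622515468413
0.12 [ 0.4858 -0.1507  0.12  ] 0.12631080785345236
0.13 [ 0.4803 -0.1331  0.13  ] 0.12464539055222053
0.14 [ 0.4748 -0.1155  0.14  ] 0.12297997325098853
0.15 [ 0.4693 -0.0979  0.15  ] 0.12131455594975676
lid plate depth pts left/right z [ 0.5307 -0.1261  0.1842] [ 0.4433 -0.1569  0.1843]
front face left/right [ 0.5225 -0.1061  0.16  ] [ 0.4424 -0.1345  0.1613]
```

The case is level, with the lid plate at z = 0.184 at both ends. It is about 0.136 m clear and still, so I'm handing in.

```bash
python3 -c "
from station import manip
print(manip.hand_in()); s=manip.get_state(); print(s['clock'],s['position'],s['grip_width'])"
```

```text
the job is handed in; nothing more can be done
None
the job is handed in; nothing more can be done
```

The lid is fully down in the case's mouth, and the arm is holding the closed case level about 136 mm above the bench. I handed the job in at about 17 s.

**What I did:**
- I picked the grey lid up by its handle and lowered it into the case. Contact came at the height predicted for fully seated, and the side view showed the plate flush.
- I gripped the case by its long sides (53 mm measured), about 7 mm toward the heavy ring's end, and lifted it slowly.

**Last checks:**
- **Level:** depth readings put the lid plate at 0.184 m at both the left and right ends.
- **Load:** the reading was steady at about 6 N, which fits the case with lid and both gauges inside. I could not see inside once the lid was on.
- **Motion:** joint speeds were practically zero.
- **Bystanders:** I touched none of them, and the last pictures I viewed showed the nearby pieces where they had been. I did not compare all of them.

**What failed or disagreed:**
- **Reported height:** the robot gives its tool height about 36 mm too low. My first grasp closed on air above the handle because of this. I found the offset in the side view and by feeling for the lid plate, and corrected for it from then on.
- **Force on the lid:** while feeling for the plate, the fingertips pressed on it with up to about 29 N.
- **Alignment estimates:** the two camera views disagreed by a few millimetres on where the case and lid lay, but the bead went in without resistance.

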